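# Square two finished tiles into the stacking tray

## Robot

A 6-joint arm with a two-finger parallel gripper is mounted at the origin on the work surface. World frame = base frame: x ahead of the robot, y to its left, z up, the work surface at z = 0. Lengths are in m, angles in rad, forces in N, time in s.
With the tool pointing down it reaches from about 0.35 to 0.975 m from the base axis. Payload 17.4 kg.
Tool frame: the origin (TCP) lies on the front face of the gripper's body, between the roots of the fingers; the fingertips stand 73 mm ahead of it and the grasp point (between the pads) lies 54 mm ahead of it; y points along the fingers, z is the direction in which the jaws open and shut, and the axes are right-handed (so a half turn about y gives the same grasp; the last joint's range is limited). The gripper opens to 85 mm and grips with 20 to 120 N. Pads are 22 mm wide; open, the fingers measure 114 mm over their backs; the gripper's body (76 mm by 85 mm) begins 54 mm behind the grasp point. The pads swing forward as they close: fully open they stand 13 mm farther back than shut.
Start: joints at [1.157, 0.116, 1.442, -0, 1.584, -0.038], TCP at [0.248, 0.628, 0.304] pointing down, gripper open.
Joint ranges: [-2.83, 2.83], [-0.83, 2.19], [0.07, 2.5], [-1.14, 4.28], [0.01, 3], [-2.97, 2.97]. Speed limits (rad/s): [1.89, 1.89, 2.22, 3.14, 3.14, 3.14].

## Interface

Orientations are given as a rotation vector (axis times angle).
In Python, from plant import monitor, grab_frame, camera_model, ctrl, spot_in gives the robot as it stands. The module is installed in compiled form; this text tells all that it offers.
- The arm moves only by the tool play_rows, never from a script. Its argument "motion" is a list of rows, each a list of 6 numbers: the shift along the tool's x, y, z normalised to -1 to 1, where 1 is 150 mm, then the turn, a rotation vector about the tool's x, y, z normalised to -1 to 1, where 1 is 30 degrees. A call has 1 to 20 rows; each row is the pose to reach, as a shift and turn from the pose commanded when the call began, along the tool's axes at that moment; what a row does not reach only later rows make up. A row lasts 1/12 s, in which the tool goes at most 41.7 mm and 7.16 degrees, less where a joint would pass 70% of its speed; a pose out of reach is approached as far as the arm can. A call with a number of a shift or a turn outside -1 to 1 is refused whole. A call with a gripper value outside its range is refused whole. "hand" is the closure, from -1 (fully open) to 1 (shut), so that 0 is half open, set as the call begins (left out, the last holds). The fingers move at their own pace and stop on an object; the grip force is fixed at half the most. Time passes only in rows, so rows that repeat a pose let the fingers close. It gives the time, the measured TCP pose, the force and the opening at its end, in the units of the state.
- monitor.read_state(): the state, without advancing time (a new reading comes with each control period).
- grab_frame(name): name is "scene" or "top" or "wrist"; returns (picture, depth): 384x512x3 uint8, red, green, blue; 384x512 float32, m along the optical axis (not along the pixel's ray), 0 where there is no reading.
- camera_model(name): a dict with "fx", "fy", "cx", "cy" (pixels), "position" and "orientation" of the camera in the world; the wrist camera has in their place "tool_from_camera" (4x4, takes a point from camera to tool coordinates, whose origin is the TCP and whose axes are the tool frame's). Camera axes: x right, y down, z forward; pixel columns grow to the right and rows downward; lengths in m; the calibration is good to about 2 mm. A picture is of the moment at which its call begins: read the wrist's pose just before it. camera_model takes no time and is no camera call.
- ctrl.close_job(): hands the job in, once; it reports no verdict.
Trained networks look in the newest picture that a camera, given by its name, has taken for a name from the list of things; names that differ only in an ending like _2 or _b are one class to them, and where a whole thing is asked for, a point or a joint stands for the part that bears it (a point fixed in the world has none). Each returns a list of dicts, best first, with "confidence" (0 to 1); they miss things now and then, are a little off and sometimes report something else, mostly with a low value. They report only what shows in the picture. A call takes as long as a camera call. They do not tell look-alikes from the thing itself.
- spot_in(camera, label): "rect" ([left, top, right, bottom] in pixels, round what is visible of it).
The state is a dict: "time": time; "joints": joint angles; "joint_vel": joint speeds; "joint_efforts": joint torques, N m; "tool_pos": TCP position; "ee_rot": TCP orientation; "force": force on the tool from outside, world axes, zero at the start; "ft_torque": the same for the moment, N m; "width": finger opening in m.
Only numpy, scipy, OpenCV 4.12 (cv2) and the standard library are available. Lean on these libraries where they do the work, as an engineer would, in place of code of your own. Each camera call takes 0.05 s, during which the arm holds its last target. There are 200 camera calls.

## Task

Take the blue tile out of the rack and lay it flat on the felt pad, blue face up, and let go of it; then take it again across its width and stack it, blue face up, on the green tile in the tray, long side along the long fence. Push both tiles snugly against both fences of the tray, so that the stack stands flush and square in the corner. Set the blue tile down rather than dropping it, and leave the other tiles, the jar and the brush where they are.

Things in the scene. Friction and masses are not known exactly. Their poses are not given: they have to be found in the camera images.
- blue_tile_center (a point): Centre of the blue glazed ceramic tile, a rigid slab 130 x 60 x 14 mm, about 0.22 kg. Axes: x along the 130 mm length, y along the 60 mm width, z out of the blue face with cream pattern (the back is terracotta). It starts on its long edge in one of the rack's slots, y down, blue face towards the rack's +y, centre 38 mm and upper edge 68 mm above the table
- green_tile_center (a point): Centre of the pale green glazed tile, same size, mass and axes as the blue one. It lies face up on the floor of the tray, its length roughly along the long fence (its x roughly along the tray corner's +y), its centre 20 to 30 mm short of home in both directions and a little skewed
- white_tile_center (a point): Centre of a cream-white tile of the same size, standing in another slot of the rack; not to be moved
- brown_tile_center (a point): Centre of a dark brown tile of the same size, standing in another slot of the rack; not to be moved
- rack: Fixed pale wooden rack: a board 150 x 210 x 8 mm, origin at the centre of its underside, x along the standing tiles' length, y across the three slots, which lie at y = -72, 0 and +72 mm. Each slot is two pairs of round wooden pins 6 mm thick at x = -46 and +46 mm, reaching 38 mm above the table, about 1 mm clear of the tile's faces
- felt_pad: Fixed grey felt pad 180 x 180 mm, 5 mm thick, origin at the centre of its underside; its top is 5 mm above the table
- tray_corner (a point): Inner corner of the tray on its floor (8 mm above the table), where the inner faces of the fences meet. The long fence runs along +y (inner face at x = 0), the short one along +x (inner face at y = 0). A tile pushed home has its centre at x = 30, y = 65 mm, and z = 7 mm for the lower or 21 mm for the upper tile
- tray: Fixed squaring tray: plywood board 136 (x) x 210 (y) x 8 mm, origin at the centre of its underside, axes as the corner's. Aluminium fences 10 mm thick rise 26 mm above the floor along its -x edge (long fence) and -y edge (short fence); the other two sides are open. Tray and rack stand on opposite sides of the pad, either way round
- slip_jar: Amber jar with white lid, 72 mm wide, 91 mm tall, origin at the centre of its underside; stands loose beyond the work; not to be disturbed
- brush: Flat brush 170 mm long lying loose beyond the work; not to be disturbed
There are look-alikes about, which are no part of the job. Leave any black or pink look-alike of the tray alone. Leave any yellow look-alike of the part that bears green_tile_center alone.

How it is judged:
On the way:
1. the blue tile lies flat on the felt pad, blue face up, let go of (angle between blue_tile_center's own z axis and vertical below 0.1 rad and z of blue_tile_center in the frame of felt_pad below 0.017 m and x of blue_tile_center in the frame of felt_pad between -0.09 and 0.09 m and y of blue_tile_center in the frame of felt_pad between -0.09 and 0.09 m and contact force between the fingers and blue_tile below 0.05 N), for 0.1 s.
At the end, for the whole second after the job is handed in: The blue tile lies on the green one in the tray, both face up, each within 3.5 mm of both fences and parallel to them within 0.04 rad, flat and at rest (x of green_tile_center in the frame of tray_corner between 0.027 and 0.0335 m and y of green_tile_center in the frame of tray_corner between 0.062 and 0.0685 m and z of green_tile_center in the frame of tray_corner between 0.004 and 0.01 m and angle between the x axis of each of green_tile_center, blue_tile_center and the y axis of tray_corner, either way round below 0.04 rad and angle between each of green_tile_center, blue_tile_center's own z axis and vertical below 0.06 rad and linear speed of each of green_tile, blue_tile below 0.02 m/s and x of blue_tile_center in the frame of tray_corner between 0.027 and 0.0335 m and y of blue_tile_center in the frame of tray_corner between 0.062 and 0.0685 m and z of blue_tile_center in the frame of tray_corner between 0.018 and 0.024 m); the robot touches nothing.
It fails at once if the blue tile is let go in the air, more than about 4 cm above where it belongs (height (world z) of blue_tile_center above 0.075 m and contact force between the fingers and blue_tile below 0.05 N).
It fails at once if the white or the brown tile is shifted by more than 2 cm (distance of any of white_tile_center, brown_tile_center from where it was at the start of the episode above 0.02 m).
It fails at once if the jar or the brush is shifted by more than 3 cm or the jar is tipped (distance of any of slip_jar, brush from where it was at the start of the episode above 0.03 m or angle between slip_jar's own z axis and vertical above 0.4 rad).
It also fails if it takes over 72 s, if anything falls off the work surface, if the arm or the gripper's body presses on something with over 40 N, if the wrist force passes 120 N, or if a joint passes its speed limit or range.

## Working session

There is one attempt and no reset: what is moved stays moved. The work goes in short steps, Python scripts to look and compute and a tool call to move; the robot and the scene stay as the last step left them, time stands still between calls to the robot, and variables do not carry over. Pictures are saved under pics/ and viewed, about 8 in all and at most 12, crops included, and the job is handed in when it is done.

Besides the shell and the picture viewer there is one more tool, called after "Call:" by a JSON object that holds its "name" and its "arguments". play_rows: Moves the arm, as the interface text tells. Its arguments: {"type":"object","properties":{"motion":{"type":"array"},"hand":{"type":"number"}},"required":["motion"]}

```bash
mkdir -p pics; ls; python3 - <<'E'
from plant import monitor, grab_frame, camera_model, spot_in
import cv2, numpy as np
s=monitor.read_state(); print({k:np.round(v,3).tolist() for k,v in s.items()})
ims=[]
for c in ("scene","top"):
    p,d=grab_frame(c); np.savez(f"{c}.npz",p=p,d=d); ims.append(p)
    m=camera_model(c); print(c,m)
    for l in ("blue_tile_center","green_tile_center","tray","rack","felt_pad","slip_jar"):
        print(l,[(np.round(r["rect"]).tolist(),round(r["confidence"],2)) for r in spot_in(c,l)])
print(camera_model("wrist"))
cv2.imwrite("pics/top.png",cv2.resize(ims[1],(800,600))[:,:,::-1])
cv2.imwrite("pics/scene.png",cv2.resize(ims[0],(800,600))[:,:,::-1])
E
```

```text
pics
{'time': 0.0, 'joints': [1.157, 0.117, 1.442, 0.0, 1.584, -0.038], 'joint_vel': [-0.0, 0.001, 0.001, 0.001, 0.001, 0.0], 'joint_efforts': [0.003, -73.198, -63.251, 0.0, 0.006, -0.0], 'tool_pos': [0.248, 0.628, 0.303], 'ee_rot': [-1.552, 0.295, -0.295], 'force': [-0.427, -0.105, -0.47], 'ft_torque': [-0.0, 0.006, 0.06], 'width': 0.086}
scene {'fx': 410.98733795060974, 'fy': 410.98733795060974, 'cx': 257.95969306749305, 'cy': 194.52311815337384, 'position': array([1.29941657, 0.29984242, 0.75060803]), 'orientation': array([-1.50394723, -1.97265629,  0.91980708])}
blue_tile_center [([106.0, 143.0, 132.0, 187.0], 0.94)]
green_tile_center [([408.0, 194.0, 462.0, 233.0], 0.78), ([312.0, 195.0, 369.0, 227.0], 0.75)]
tray [([288.0, 252.0, 396.0, 336.0], 0.96), ([329.0, 142.0, 401.0, 179.0], 0.75), ([296.0, 181.0, 387.0, 244.0], 0.57), ([155.0, 145.0, 172.0, 187.0], 0.32)]
rack [([102.0, 156.0, 184.0, 188.0], 0.86), ([134.0, 144.0, 149.0, 185.0], 0.3)]
felt_pad [([188.0, 168.0, 273.0, 225.0], 0.67)]
slip_jar [([232.0, 232.0, 265.0, 279.0], 0.65), ([311.0, 192.0, 368.0, 224.0], 0.39)]
top
[... 468 characters left out ...]
 223.0, 218.0], 0.68)]
rack [([341.0, 177.0, 420.0, 235.0], 0.56), ([150.0, 168.0, 223.0, 220.0], 0.24)]
felt_pad [([252.0, 160.0, 322.0, 232.0], 0.76)]
slip_jar [([235.0, 96.0, 265.0, 124.0], 0.58), ([165.0, 182.0, 212.0, 211.0], 0.18)]
{'fx': 320.3413059698403, 'fy': 320.3413059698403, 'cx': 258.6943134459554, 'cy': 188.9304578324852, 'tool_from_camera': array([[-8.25765492e-04,  9.51868891e-01,  3.06504376e-01,
        -7.85985094e-02],
       [-5.16832562e-04, -3.06504846e-01,  9.51868957e-01,
        -6.88748294e-02],
       [ 9.99999525e-01,  6.27609096e-04,  7.45057962e-04,
         2.46694067e-04],
       [ 0.00000000e+00,  0.00000000e+00,  0.00000000e+00,
         1.00000000e+00]])}
```

View pics/top.png

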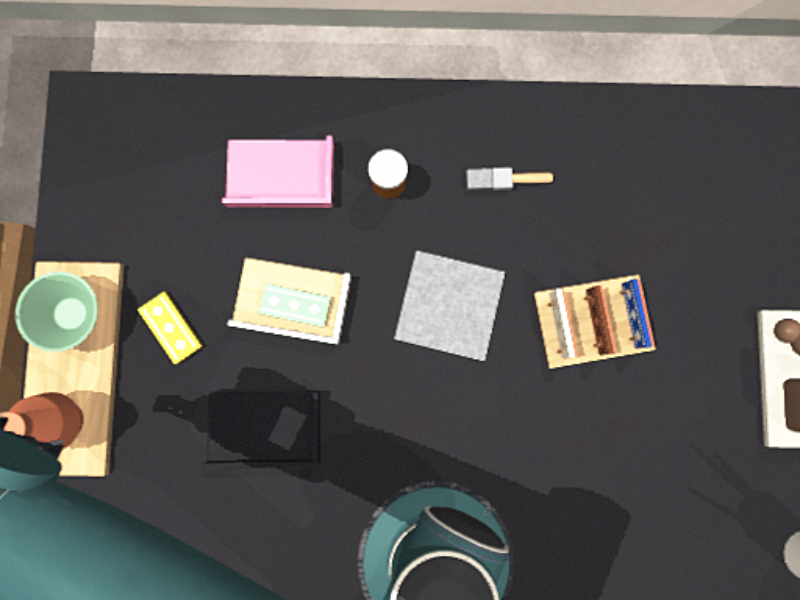

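View pics/scene.png

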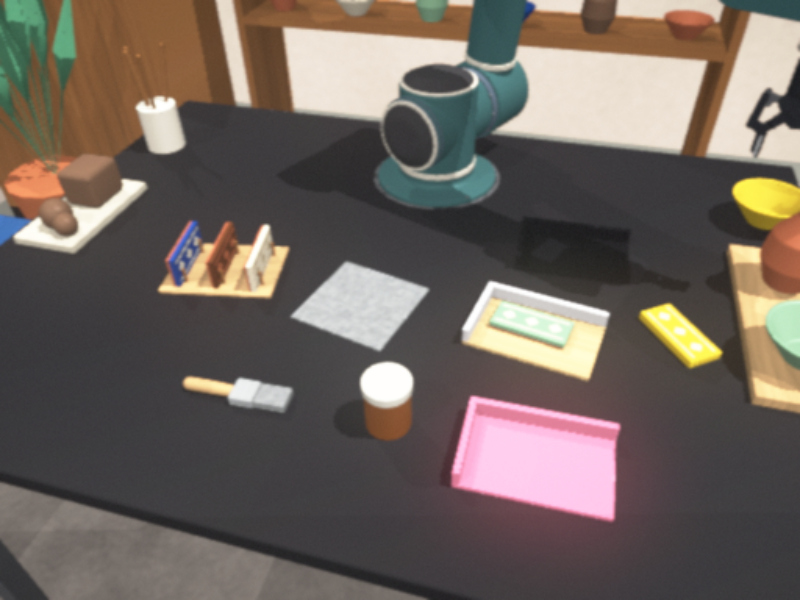

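The top view (800×600 px) shows the real tray (plywood, white fences) at (290,300) with the green tile at (295,305). Its long fence is on the lower (robot) side and its short fence on the right. The pad is at (450,305) and the rack at (595,320), with blue in the rightmost slot. The scene view confirms the blue face points towards the white tile (+y). Pink, black and yellow items are look-alikes.

```bash
cat > h.py <<'E'
import numpy as np, cv2
from scipy.spatial.transform import Rotation as R
from plant import monitor, grab_frame, camera_model, spot_in
def cam_pose(c,s=None):
    m=camera_model(c); T=np.eye(4)
    if c=="wrist":
        s=s or monitor.read_state()
        T[:3,:3]=R.from_rotvec(s["ee_rot"]).as_matrix(); T[:3,3]=s["tool_pos"]; T=T@m["tool_from_camera"]
    else: T[:3,:3]=R.from_rotvec(m["orientation"]).as_matrix(); T[:3,3]=m["position"]
    return m,T
def cloud(c,d,s=None):
    m,T=cam_pose(c,s); v,u=np.mgrid[:d.shape[0],:d.shape[1]]
    P=np.stack([(u-m["cx"])/m["fx"]*d,(v-m["cy"])/m["fy"]*d,d],-1)
    W=P@T[:3,:3].T+T[:3,3]; W[d<=0]=np.nan; return W
def rect(xy,q=None):
    (c,(w,h),a)=cv2.minAreaRect(np.float32(xy*1000)); b=cv2.boxPoints((c,(w,h),a))
    return np.round(c,1),np.round((w,h),1),round(a,1),np.round(b).tolist()
def snap(c,name=None):
    s=monitor.read_state(); p,d=grab_frame(c)
    if name: cv2.imwrite(f"pics/{name}.png",p[:,:,::-1])
    return p,d,cloud(c,d,s),s
E
python3 - <<'E'
from h import *
z=np.load("top.npz"); p,d=z["p"],z["d"]; W=cloud("top",d); hsv=cv2.cvtColor(p,cv2.COLOR_RGB2HSV)
Z=W[...,2]
print("table z",np.nanmedian(Z[130:150,280:330]), "fence/pad", np.nanmedian(Z[190:205,280:295]))
def blob(x0,y0,x1,y1,cond):
    m=np.zeros(Z.shape,bool); m[y0:y1,x0:x1]=cond[y0:y1,x0:x1]
    m=cv2.morphologyEx(m.astype(np.uint8),cv2.MORPH_OPEN,np.ones((2,2)))>0
    return m
S,V,H=hsv[...,1],hsv[...,2],hsv[...,0]
for n,b,c in [("pad",(245,155,330,240),(V>110)),("tray",(140,160,228,222),(V>120)),("rackall",(338,172,424,240),(V>100)),
  ("green",(160,175,215,212),(H>40)&(H<90)&(S>25)&(V>100)),("bluetop",(395,172,422,226),Z>0.055),("browntop",(370,172,395,230),Z>0.055),("whitetop",(340,172,372,235),Z>0.055)]:
    m=blob(*b,c); xy=W[m]; print(n,m.sum(),np.round(np.nanmedian(xy[:,2]),4),*rect(xy[~np.isnan(xy[:,0])][:,:2]))
E
```

```text
table z 0.00048154562994962014 fence/pad 0.005395419645920274
pad 3525 0.0051 [477.9 -25.3] [183.2 182.1] 77.2 [[369.0, -94.0], [546.0, -135.0], [587.0, 44.0], [410.0, 84.0]]
tray 3145 0.0106 [482.  287.9] [215.4 137.9] 81.1 [[397.0, 192.0], [534.0, 171.0], [567.0, 384.0], [431.0, 405.0]]
rackall 3284 0.0102 [ 451.6 -309.3] [153.2 217.9] 10.7 [[356.0, -217.0], [397.0, -431.0], [547.0, -402.0], [507.0, -188.0]]
green 24 0.023 [470.  250.1] [45.  52.1] 22.0 [[439.0, 266.0], [459.0, 218.0], [501.0, 234.0], [481.0, 283.0]]
bluetop 292 0.0669 [ 466.2 -391.6] [135.8  47.9] 10.1 [[395.0, -380.0], [403.0, -427.0], [537.0, -403.0], [529.0, -356.0]]
browntop 271 0.0672 [ 450.6 -318.3] [131.9  39.8] 9.7 [[382.0, -310.0], [389.0, -349.0], [519.0, -327.0], [512.0, -288.0]]
whitetop 262 0.0673 [ 443.6 -244.1] [132.8  34.4] 9.6 [[375.0, -238.0], [381.0, -272.0], [512.0, -250.0], [506.0, -216.0]]
```

```bash
cat >> h.py <<'E'
def Rt(yaw,tilt=0):
    """jaw axis (tool z) horizontal at heading yaw+90deg, tool x at heading yaw+180 ; tool y down; then tilt about tool x"""
    c,s=np.cos(np.radians(yaw)),np.sin(np.radians(yaw))
    y=np.array([0,0,-1.]); z=np.array([-s,c,0]); x=np.cross(y,z)
    return np.column_stack([x,y,z])@R.from_rotvec([np.radians(tilt),0,0]).as_matrix()
def rel(p,Rm,p0=None,R0=None):
    s=monitor.read_state(); p0=s["tool_pos"] if p0 is None else p0
    R0=R.from_rotvec(s["ee_rot"]).as_matrix() if R0 is None else R0
    return np.round(np.r_[R0.T@(np.array(p)-p0)/.15, R.from_matrix(R0.T@Rm).as_rotvec()/np.radians(30)],3)
E
python3 - <<'E'
from h import *
s=monitor.read_state(); print(R.from_rotvec(s["ee_rot"]).as_matrix().round(3)); print(Rt(10).round(2))
for yaw in (10,190): print(rel([.4645,-.38,.25],Rt(yaw)))
E
```

```text
[[ 0.93  -0.     0.367]
 [-0.367 -0.     0.93 ]
 [-0.    -1.    -0.   ]]
[[ 0.98  0.   -0.17]
 [ 0.17  0.    0.98]
 [ 0.   -1.    0.  ]]
[ 3.81   0.36  -5.72   0.    -1.051 -0.   ]
[ 3.81   0.36  -5.72   0.     4.949  0.   ]
```

```bash
cat >> h.py <<'E'
def plan(wps,step=.15):
    """wps: [(pos,R)...]; prints call rows from current pose"""
    s=monitor.read_state(); p=s["tool_pos"]; Rc=R.from_rotvec(s["ee_rot"])
    for q,Rq in wps:
        q=np.array(q); Rq=R.from_matrix(Rq)
        rv=(Rc.inv()*Rq).as_rotvec(); n=1
        while True:
            P=[p+(q-p)*k/n for k in range(n+1)]; Q=[Rc*R.from_rotvec(rv*k/n) for k in range(n+1)]
            rows=[rel(P[k+1],Q[k+1].as_matrix(),P[k],Q[k].as_matrix()) for k in range(n)]
            if np.abs(rows).max()<=1: break
            n+=1
        for r in rows: print(r.tolist(),"rows>=",int(np.ceil(max(np.linalg.norm(r[:3])*150/41.7,np.linalg.norm(r[3:])*30/7.16))))
        p,Rc=q,Rq
E
python3 - <<'E'
from h import *
H=lambda y:Rt(y)
plan([([.45,.3,.3],H(-70)),([.5,0,.3],H(-120)),([.4645,-.38,.25],H(-170))])
E
```

```text
[0.686, 0.009, -0.513, 0.0, 0.539, 0.0] rows>= 4
[0.801, 0.009, -0.302, 0.0, 0.539, 0.0] rows>= 4
[0.854, 0.009, -0.067, 0.0, 0.539, 0.0] rows>= 4
[0.997, 0.0, -0.185, 0.0, 0.833, 0.0] rows>= 4
[0.982, 0.0, 0.253, -0.0, 0.833, 0.0] rows>= 4
[0.771, 0.111, 0.354, -0.0, 0.556, -0.0] rows>= 4
[0.637, 0.111, 0.56, -0.0, 0.556, -0.0] rows>= 4
[0.449, 0.111, 0.719, 0.0, 0.556, 0.0] rows>= 4
```

Call:
{"name": "play_rows", "arguments": {"motion": [[0.686,0.009,-0.513,0,0.539,0],[0.686,0.009,-0.513,0,0.539,0],[0.686,0.009,-0.513,0,0.539,0],[0.686,0.009,-0.513,0,0.539,0],[0.686,0.009,-0.513,0,0.539,0]], "hand": 0}}

```text
time: 1.12
tool_pos: [0.3164, 0.517, 0.3031]
ee_rot: [-1.507, 0.517, -0.517]
force: [-0.6, 0.0, -0.4]
width: 0.0427
```

Call:
{"name": "play_rows", "arguments": {"motion": [[0.801,0.009,-0.302,0,0.539,0],[0.801,0.009,-0.302,0,0.539,0],[0.801,0.009,-0.302,0,0.539,0],[0.801,0.009,-0.302,0,0.539,0],[0.801,0.009,-0.302,0,0.539,0]]}}

```text
time: 1.53
tool_pos: [0.3833, 0.4086, 0.3015]
ee_rot: [-1.442, 0.734, -0.735]
force: [-0.2, 1.1, 0.4]
width: 0.0424
```

Call:
{"name": "play_rows", "arguments": {"motion": [[0.854,0.009,-0.067,0,0.539,0],[0.854,0.009,-0.067,0,0.539,0],[0.854,0.009,-0.067,0,0.539,0],[0.854,0.009,-0.067,0,0.539,0],[0.854,0.009,-0.067,0,0.539,0]]}}

```text
time: 1.95
tool_pos: [0.4506, 0.2998, 0.2999]
ee_rot: [-1.354, 0.95, -0.949]
force: [0.0, 0.1, 0.2]
width: 0.0426
```

Call:
{"name": "play_rows", "arguments": {"motion": [[0.997,0,-0.185,0,0.833,0],[0.997,0,-0.185,0,0.833,0],[0.997,0,-0.185,0,0.833,0],[0.997,0,-0.185,0,0.833,0],[0.997,0,-0.185,0,0.833,0]]}}

```text
time: 2.37
tool_pos: [0.4753, 0.1483, 0.3001]
ee_rot: [-1.164, 1.276, -1.277]
force: [-1.5, -0.1, -0.7]
width: 0.0427
```

Call:
{"name": "play_rows", "arguments": {"motion": [[0.982,0,0.253,0,0.833,0],[0.982,0,0.253,0,0.833,0],[0.982,0,0.253,0,0.833,0],[0.982,0,0.253,0,0.833,0],[0.982,0,0.253,0,0.833,0]]}}

```text
time: 2.78
tool_pos: [0.5008, -0.0018, 0.2998]
ee_rot: [-0.912, 1.586, -1.587]
force: [0.4, 0.8, -0.6]
width: 0.0422
```

Call:
{"name": "play_rows", "arguments": {"motion": [[0.771,0.111,0.354,0,0.556,0],[0.771,0.111,0.354,0,0.556,0],[0.771,0.111,0.354,0,0.556,0],[0.771,0.111,0.354,0,0.556,0],[0.771,0.111,0.354,0,0.556,0]]}}

```text
time: 3.2
tool_pos: [0.4885, -0.1268, 0.2827]
ee_rot: [-0.707, 1.78, -1.778]
force: [0.1, 0.5, -0.2]
width: 0.0427
```

Call:
{"name": "play_rows", "arguments": {"motion": [[0.637,0.111,0.56,0,0.556,0],[0.637,0.111,0.56,0,0.556,0],[0.637,0.111,0.56,0,0.556,0],[0.637,0.111,0.56,0,0.556,0],[0.637,0.111,0.56,0,0.556,0]]}}

```text
time: 3.62
tool_pos: [0.477, -0.2531, 0.266]
ee_rot: [-0.466, 1.963, -1.961]
force: [-0.8, 0.4, -0.2]
width: 0.0433
```

Call:
{"name": "play_rows", "arguments": {"motion": [[0.449,0.111,0.719,0,0.556,0],[0.449,0.111,0.719,0,0.556,0],[0.449,0.111,0.719,0,0.556,0],[0.449,0.111,0.719,0,0.556,0],[0.449,0.111,0.719,0,0.556,0],[0.449,0.111,0.719,0,0.556,0]]}}

```text
time: 4.12
tool_pos: [0.4656, -0.3782, 0.2501]
ee_rot: [-0.188, 2.129, -2.128]
force: [-0.5, -0.0, -0.3]
width: 0.0428
```

```bash
python3 - <<'E'
from h import *
p,d,W,s=snap("wrist","w1"); print(np.round(s["joints"],3),np.round(s["tool_pos"],4),s["width"],s["time"])
Rm=R.from_rotvec(s["ee_rot"]).as_matrix(); print(Rm.round(3))
print([ (np.round(r["rect"]),r["confidence"]) for r in spot_in("wrist","blue_tile_center")])
Z=W[...,2]; np.savez("w1.npz",p=p,d=d,W=W)
m=(Z>.058)&(Z<.08); xy=W[m][:,:2]
lab=cv2.connectedComponentsWithStats(m.astype(np.uint8))
for i in range(1,lab[0]):
    if lab[2][i,4]>100: q=W[lab[1]==i]; print(lab[2][i],np.median(q[:,2]).round(4),*rect(q[:,:2]))
E
```

```text
[-7.250e-01 -2.700e-02  1.677e+00  1.000e-03  1.492e+00  6.690e-01] [ 0.4656 -0.3782  0.2501] 0.042795708720395446 4.1167
[[-0.984  0.     0.176]
 [-0.176  0.001 -0.984]
 [-0.    -1.    -0.001]]
[(array([248.,  99., 265., 256.]), 0.96)]
[  57   96   49  153 3365] 0.0663 [ 446.4 -233.4] [129.6  15.9] 11.0 [[381.0, -238.0], [384.0, -254.0], [511.0, -229.0], [508.0, -213.0]]
[ 246  101   19  153 2595] 0.0665 [ 467.2 -374.7] [130.3  14.3] 10.5 [[402.0, -380.0], [404.0, -394.0], [533.0, -370.0], [530.0, -356.0]]
[ 153  103   33  151 2894] 0.0665 [ 454.  -304.7] [129.3  14.6] 10.8 [[389.0, -310.0], [392.0, -324.0], [519.0, -300.0], [516.0, -285.0]]
[500 344  12  26 179] 0.0623 [ 332.5 -656.7] [ 3.5 23. ] 89.1 [[321.0, -658.0], [344.0, -659.0], [344.0, -655.0], [321.0, -655.0]]
```

View pics/w1.png

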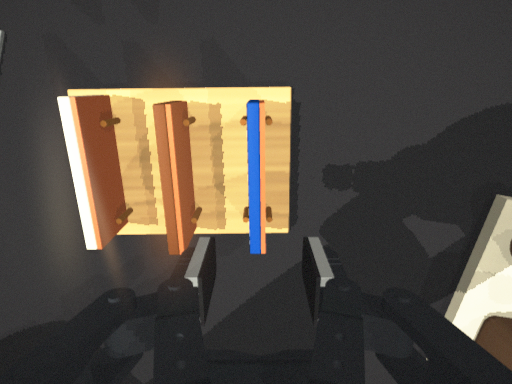

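The wrist view shows the blue tile's top edge at about (257,177) px, with blue on the left (+y side) and terracotta on the right. Its centre measures (0.467,-0.375), yaw 10.5°, height OK.

```bash
python3 - <<'E'
from h import *
plan([([.467,-.3747,.113],Rt(-169.5))])
E
```

```text
[-0.015, 0.917, -0.021, -0.0, -0.012, -0.001] rows>= 4
```

Call:
{"name": "play_rows", "arguments": {"motion": [[-0.015,0.25,-0.021,0,-0.012,0],[-0.015,0.5,-0.021,0,-0.012,0],[-0.015,0.72,-0.021,0,-0.012,0],[-0.015,0.85,-0.021,0,-0.012,0],[-0.015,0.917,-0.021,0,-0.012,0],[-0.015,0.917,-0.021,0,-0.012,0],[-0.015,0.917,-0.021,0,-0.012,0]]}}

```text
time: 4.8
tool_pos: [0.4665, -0.3762, 0.1136]
ee_rot: [-0.192, 2.126, -2.127]
force: [0.6, -0.2, 0.1]
width: 0.0429
```

Call:
{"name": "play_rows", "arguments": {"motion": [[0,0,0,0,0,0],[0,0,0,0,0,0],[0,0,0,0,0,0],[0,0,0,0,0,0],[0,0,0,0,0,0],[0,0,0,0,0,0]], "hand": 1}}

```text
time: 5.3
tool_pos: [0.4664, -0.3771, 0.1142]
ee_rot: [-0.19, 2.125, -2.128]
force: [0.2, 2.3, 7.0]
width: 0.013
```

Call:
{"name": "play_rows", "arguments": {"motion": [[0,-0.1,0,0,0,0],[0,-0.3,0,0,0,0],[0,-0.5,0,0,0,0],[0,-0.75,0,0,0,0],[0,-0.95,0,0,0,0],[0,-0.95,0,0,0,0]]}}

```text
time: 5.8
tool_pos: [0.4667, -0.3776, 0.2628]
ee_rot: [-0.184, 2.117, -2.132]
force: [0.2, 0.2, -2.0]
width: 0.0132
```

```bash
python3 - <<'E'
from h import *
p,d,W,s=snap("wrist","w2"); print(np.round(s["joints"],3),np.round(s["tool_pos"],4),s["force"],s["width"],s["time"])
# target: tilted over pad. tilt sign check: blue face normal = world +y(rack) = -tool z ; want it up
for t in (50,-50): print(t,Rt(-169.5,t).round(2).tolist())
E
```

```text
[-0.723 -0.037  1.665  0.     1.503  0.668] [ 0.4667 -0.3776  0.2628] [ 0.16428602  0.16580427 -1.9652692 ] 0.013224447015817065 5.8
50 [[-0.98, 0.14, 0.12], [-0.18, -0.75, -0.63], [0.0, -0.64, 0.77]]
-50 [[-0.98, -0.14, 0.12], [-0.18, 0.75, -0.63], [0.0, -0.64, -0.77]]
```

View pics/w2.png

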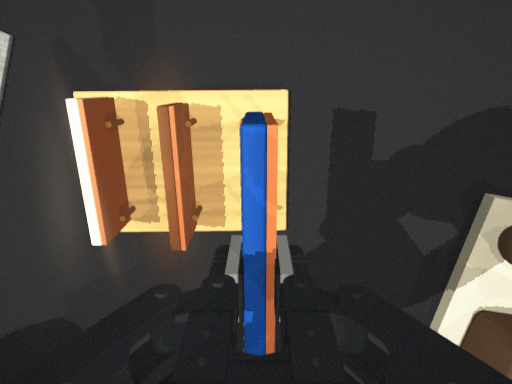

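The tile is firmly held and clear of the rack, with the blue face on the +y side. Next, tilt it over the pad.

```bash
python3 - <<'E'
from h import *
Rm=Rt(-169.5,-52); ry=np.array([-.182,.983,0])
L=np.array([.478,-.0253,.005])+.03*ry
c=L-.106*Rm[:,1]-.007*Rm[:,2]; print(c)
plan([(c+[0,-.1,.13],Rt(-169.5,-25)),(c+[0,0,.06],Rm),(c+[0,0,.002],Rm)])
E
```

```text
[ 0.48697661 -0.07370297  0.07577619]
[-0.188, 0.176, -0.656, -0.421, -0.003, -0.004] rows>= 3
[-0.19, 0.314, -0.602, -0.421, -0.003, -0.004] rows>= 3
[-0.121, 0.7, -0.397, -0.9, -0.0, 0.0] rows>= 4
[0.0, 0.238, 0.305, 0.0, 0.0, 0.0] rows>= 2
```

Call:
{"name": "play_rows", "arguments": {"motion": [[-0.1,0.1,-0.3,-0.2,0,0],[-0.188,0.176,-0.656,-0.421,-0.003,-0.004],[-0.188,0.176,-0.656,-0.421,-0.003,-0.004],[-0.188,0.176,-0.656,-0.421,-0.003,-0.004]]}}

```text
time: 6.18
tool_pos: [0.4756, -0.2718, 0.2258]
ee_rot: [-0.221, 2.363, -1.885]
force: [-0.8, 0.0, -3.3]
width: 0.0129
```

Call:
{"name": "play_rows", "arguments": {"motion": [[-0.1,0.15,-0.3,-0.2,0,0],[-0.19,0.314,-0.602,-0.421,-0.003,-0.004],[-0.19,0.314,-0.602,-0.421,-0.003,-0.004],[-0.19,0.314,-0.602,-0.421,-0.003,-0.004]]}}

```text
time: 6.52
tool_pos: [0.4856, -0.1701, 0.1995]
ee_rot: [-0.243, 2.568, -1.623]
force: [-0.7, -0.2, -1.9]
width: 0.0131
```

Call:
{"name": "play_rows", "arguments": {"motion": [[-0.03,0.175,-0.1,-0.225,0,0],[-0.06,0.35,-0.2,-0.45,0,0],[-0.09,0.52,-0.3,-0.67,0,0],[-0.121,0.7,-0.397,-0.9,0,0],[-0.121,0.7,-0.397,-0.9,0,0],[-0.121,0.7,-0.397,-0.9,0,0],[-0.121,0.7,-0.397,-0.9,0,0]]}}

```text
time: 7.1
tool_pos: [0.486, -0.0734, 0.1327]
ee_rot: [-0.269, 2.907, -0.998]
force: [0.4, 0.5, -2.0]
width: 0.013
```

```bash
python3 - <<'E'
from h import *
s=monitor.read_state(); print(np.round(s["joints"],3),np.round(s["tool_pos"],4),s["force"],s["width"],s["time"])
print(R.from_rotvec(s["ee_rot"]).as_matrix().round(3))
p,d,W,s=snap("scene","s2"); cv2.imwrite("pics/s2.png",cv2.resize(p[100:300,80:400],(800,500))[:,:,::-1])
Rm=Rt(-169.5,-52)
c=np.array([.48697661,-.07370297,.07577619]); plan([(c+[0,0,.002],Rm)])
E
```

```text
[-0.482  0.085  1.91   0.684  1.764  0.821] [ 0.486  -0.0734  0.1327] [ 0.4225587   0.49616361 -2.02701829] 0.012965914681796835 7.1
[[-0.983 -0.146  0.109]
 [-0.182  0.776 -0.604]
 [ 0.003 -0.614 -0.789]]
[-0.006, 0.226, 0.294, 0.003, -0.003, 0.003] rows>= 2
```

View pics/s2.png

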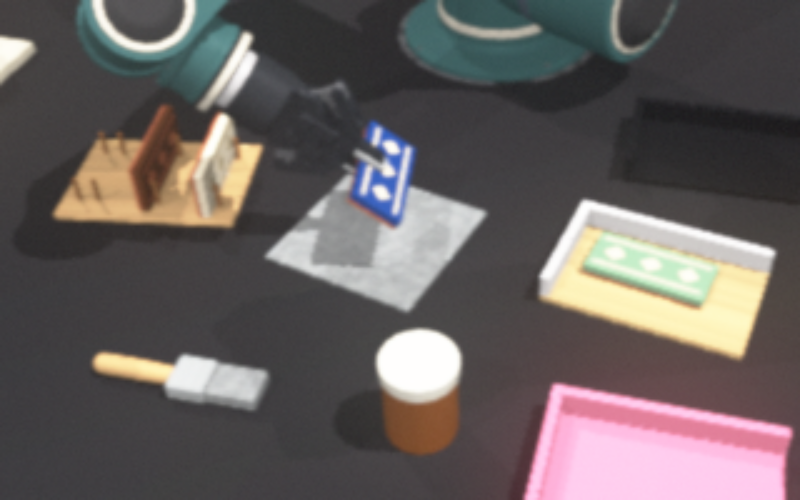

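The scene crop shows the blue tile held over the pad at (385,170) px, tilted with the blue face up. Next, lower it to contact.

Call:
{"name": "play_rows", "arguments": {"motion": [[-0.003,0.1,0.13,0,0,0],[-0.006,0.18,0.235,0,0,0],[-0.006,0.21,0.273,0,0,0],[-0.006,0.226,0.294,0.003,-0.003,0.003],[-0.006,0.226,0.294,0.003,-0.003,0.003]]}}

```text
time: 7.57
tool_pos: [0.4867, -0.0731, 0.0774]
ee_rot: [-0.267, 2.905, -0.997]
force: [-0.1, -0.6, -2.7]
width: 0.0128
```

Call:
{"name": "play_rows", "arguments": {"motion": [[0,0.005,0.007,0,0,0],[0,0.01,0.013,0,0,0],[0,0.01,0.013,0,0,0]]}}

```text
time: 7.82
tool_pos: [0.4869, -0.073, 0.0754]
ee_rot: [-0.267, 2.904, -0.997]
force: [0.5, -1.9, -0.8]
width: 0.0132
```

Call:
{"name": "play_rows", "arguments": {"motion": [[0,0,0,0,0,0],[0,0,0,0,0,0],[0,0,0,0,0,0]], "hand": 0.45}}

```text
time: 8.07
tool_pos: [0.4866, -0.0728, 0.0748]
ee_rot: [-0.268, 2.905, -0.996]
force: [1.0, -1.5, -0.1]
width: 0.0236
```

Call:
{"name": "play_rows", "arguments": {"motion": [[0,-0.05,0,0,0,0],[0,-0.12,0,0,0,0],[0,-0.2,0,0,0,0],[0,-0.3,0,0,0,0],[0,-0.4,0,0,0,0],[0,-0.55,0,0,0,0],[0,-0.7,0,0,0,0],[0,-0.85,0,0,0,0]]}}

```text
time: 8.73
tool_pos: [0.5052, -0.1736, 0.1544]
ee_rot: [-0.267, 2.905, -0.997]
force: [0.6, 0.1, -0.3]
width: 0.0238
```

```bash
python3 - <<'E'
from h import *
s=monitor.read_state(); print(np.round(s["tool_pos"],4),s["force"],s["width"],s["time"])
for c in ("top","scene"):
    p,d,W,s=snap(c); hsv=cv2.cvtColor(p,cv2.COLOR_RGB2HSV)
    m=(hsv[...,0]>105)&(hsv[...,0]<130)&(hsv[...,1]>120)&(np.abs(W[...,0]-.48)<.12)&(np.abs(W[...,1]+.02)<.13)
    m=cv2.morphologyEx(m.astype(np.uint8),cv2.MORPH_CLOSE,np.ones((5,5)))>0
    q=W[m]; q=q[~np.isnan(q[:,0])]; print(c,m.sum(),np.percentile(q[:,2],[5,50,95]).round(4),*rect(q[:,:2]))
    if c=="scene": cv2.imwrite("pics/s3.png",cv2.resize(p[100:300,80:400],(640,400))[:,:,::-1])
E
```

```text
[ 0.5052 -0.1736  0.1544] [ 0.60902153  0.07092828 -0.34503984] 0.02379725399948284 8.7333
top 816 [0.0153 0.0193 0.0233] [478.9 -24.6] [131.3  59.7] 10.8 [[409.0, -8.0], [420.0, -66.0], [549.0, -42.0], [538.0, 17.0]]
scene 569 [0.0163 0.019  0.0214] [481.4 -24.3] [130.3  57.6] 11.1 [[412.0, -9.0], [423.0, -65.0], [551.0, -40.0], [540.0, 17.0]]
```

View pics/s3.png

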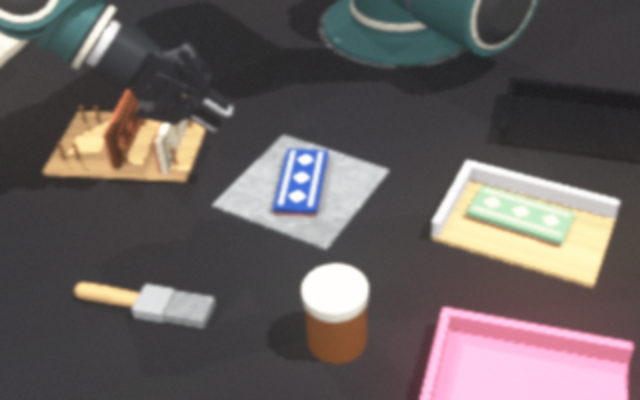

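The blue tile lies flat on the pad, blue face up, centre (0.479,-0.025), yaw 10.8°, top at 19 mm, with the fingers clear. Next come the tray measurement and the regrasp plan.

```bash
python3 - <<'E'
from h import *
for c in ("top","scene"):
    p,d,W,s=snap(c); hsv=cv2.cvtColor(p,cv2.COLOR_RGB2HSV); H,S,V=[hsv[...,i].astype(int) for i in range(3)]
    near=(np.abs(W[...,0]-.482)<.1)&(np.abs(W[...,1]-.288)<.13)
    pi=p.astype(int); m=near&(pi[...,1]>pi[...,0]+8)&(V>100)&(W[...,2]<.03)
    m=cv2.morphologyEx(m.astype(np.uint8),cv2.MORPH_CLOSE,np.ones((5,5))); m=cv2.morphologyEx(m,cv2.MORPH_OPEN,np.ones((3,3)))>0
    q=W[m]; print(c,"green",m.sum(),np.median(q[:,2]).round(4),*rect(q[:,:2]))
    f=near&(W[...,2]>.031)&(W[...,2]<.045); q=W[f]; print("fence",f.sum(),np.median(q[:,2]).round(4),*rect(q[:,:2]))
    # fit the two arms of the fence in the rotated frame
    a=np.radians(81); u=np.array([np.cos(a),np.sin(a)]); v=np.array([u[1],-u[0]])
    Y=q[:,:2]@u; X=q[:,:2]@v
    L=q[(X<X.min()+.018)&(Y>Y.min()+.04)]; Sh=q[(Y<Y.min()+.018)&(X>X.min()+.04)]
    for n,A in (("long",L),("short",Sh)):
        l=cv2.fitLine(np.float32(A[:,:2]),cv2.DIST_HUBER,0,1e-4,1e-4).ravel(); print(n,len(A),np.degrees(np.arctan2(l[1],l[0])).round(1),(l[2:]*1000).round(1))
    fl=near&(W[...,2]>.004)&(W[...,2]<.012); q=W[fl]; print("floor",*rect(q[:,:2]))
plan([([.479,-.0246,.16],Rt(-169.2)),([.479,-.0246,.0745],Rt(-169.2))])
E
```

```text
top green 844 nan [473.8 278.1] [128.1  59.7] 78.9 [[432.0, 221.0], [491.0, 209.0], [515.0, 335.0], [457.0, 347.0]]
fence 358 0.0345 [434.5 265.2] [115.2 245.8] 23.3 [[333.0, 355.0], [430.0, 130.0], [536.0, 175.0], [439.0, 401.0]]
long 185 81.1 [422.2 305.7]
short 101 -8.9 [485.4 183.7]
floor [482.2 287.7] [258.8 199.6] 90.0 [[382.0, 158.0], [582.0, 158.0], [582.0, 417.0], [382.0, 417.0]]
scene green 846 0.0217 [471.3 279.4] [129.9  79.9] 75.3 [[416.0, 227.0], [493.0, 206.0], [526.0, 332.0], [449.0, 352.0]]
fence 358 0.0335 [438.3 264.3] [116.7 246.5] 23.2 [[336.0, 355.0], [433.0, 128.0], [540.0, 174.0], [443.0, 401.0]]
long 196 80.2 [425.4 302. ]
short 98 -9.1 [485.9 183.9]
floor [494.4 283. ] [248.5 148.6] 83.7 [[407.0, 168.0], [555.0, 151.0], [582.0, 398.0], [434.0, 415.0]]
[-0.004, 0.381, -0.326, 0.869, -0.006, -0.002] rows>= 4
[-0.006, 0.199, -0.46, 0.869, -0.006, -0.002] rows>= 4
[0.0, 0.57, 0.0, 0.0, 0.0, 0.0] rows>= 3
```

Call:
{"name": "play_rows", "arguments": {"motion": [[-0.001,0.095,-0.08,0.217,0,0],[-0.002,0.19,-0.163,0.435,-0.003,0],[-0.003,0.285,-0.245,0.65,-0.004,0],[-0.004,0.381,-0.326,0.869,-0.006,-0.002],[-0.004,0.381,-0.326,0.869,-0.006,-0.002]], "hand": -1}}

```text
time: 9.35
tool_pos: [0.4912, -0.0946, 0.1573]
ee_rot: [-0.242, 2.564, -1.612]
force: [-0.5, 0.2, 1.1]
width: 0.0819
```

Call:
{"name": "play_rows", "arguments": {"motion": [[-0.001,0.05,-0.11,0.217,0,0],[-0.002,0.1,-0.23,0.435,-0.003,0],[-0.004,0.15,-0.345,0.65,-0.004,0],[-0.006,0.199,-0.46,0.869,-0.006,-0.002],[-0.006,0.199,-0.46,0.869,-0.006,-0.002],[-0.006,0.199,-0.46,0.869,-0.006,-0.002],[-0.006,0.199,-0.46,0.869,-0.006,-0.002]]}}

```text
time: 9.93
tool_pos: [0.4786, -0.0236, 0.1594]
ee_rot: [-0.205, 2.125, -2.12]
force: [0.7, -0.5, 0.6]
width: 0.0852
```

```bash
python3 - <<'E'
from h import *
p,d,W,s=snap("wrist","w4"); print(np.round(s["joints"],3),np.round(s["tool_pos"],4),s["width"],s["time"])
m=(W[...,2]>.013)&(W[...,2]<.03)&(np.abs(W[...,0]-.48)<.12)&(np.abs(W[...,1]+.02)<.12)
hsv=cv2.cvtColor(p,cv2.COLOR_RGB2HSV); m&=(hsv[...,0]>100)&(hsv[...,0]<135)&(hsv[...,1]>100)
q=W[m]; print(m.sum(),np.median(q[:,2]),*rect(q[:,:2]))
plan([([.479,-.0246,.0745],Rt(-169.2))])
E
```

```text
[-1.030e-01 -2.450e-01  2.023e+00  2.000e-03  1.366e+00  1.276e+00] [ 0.4786 -0.0236  0.1594] 0.08519073997294346 9.9333
11184 0.01778980488423837 [478.7 -23.8] [130.3  60.1] 10.6 [[409.0, -6.0], [420.0, -65.0], [548.0, -41.0], [537.0, 18.0]]
[-0.002, 0.565, 0.004, 0.004, 0.001, 0.003] rows>= 3
```

Call:
{"name": "play_rows", "arguments": {"motion": [[-0.002,0.2,0,0,0,0],[-0.002,0.38,0,0,0,0],[-0.002,0.5,0,0,0,0],[-0.002,0.565,0,0.004,0,0],[-0.002,0.565,0,0.004,0,0],[-0.002,0.565,0,0.004,0,0]]}}

```text
time: 10.48
tool_pos: [0.4792, -0.0244, 0.0753]
ee_rot: [-0.202, 2.122, -2.124]
force: [0.4, -1.5, 1.1]
width: 0.0853
```

Call:
{"name": "play_rows", "arguments": {"motion": [[0,0,0,0,0,0],[0,0,0,0,0,0],[0,0,0,0,0,0],[0,0,0,0,0,0],[0,0,0,0,0,0]], "hand": 1}}

```text
time: 10.9
tool_pos: [0.4797, -0.0238, 0.0768]
ee_rot: [-0.2, 2.119, -2.123]
force: [-3.8, -0.7, 8.6]
width: 0.0582
```

Call:
{"name": "play_rows", "arguments": {"motion": [[0,-0.05,0,0,0,0],[0,-0.15,0,0,0,0],[0,-0.3,0,0,0,0],[0,-0.5,0,0,0,0],[0,-0.65,0,0,0,0],[0,-0.65,0,0,0,0]]}}

```text
time: 11.4
tool_pos: [0.4805, -0.0236, 0.1783]
ee_rot: [-0.195, 2.116, -2.122]
force: [0.7, 0.7, -1.8]
width: 0.0581
```

```bash
python3 - <<'E'
from h import *
p,d,W,s=snap("wrist","w5"); print(np.round(s["tool_pos"],4),s["force"],s["width"],s["time"])
Rr=R.from_rotvec(s["ee_rot"]).as_matrix()
T=(W-s["tool_pos"])@Rr   # tool coords
m=(T[...,1]>.02)&(T[...,1]<.12)&(np.abs(T[...,0])<.09)&(np.abs(T[...,2])<.05)
hsv=cv2.cvtColor(p,cv2.COLOR_RGB2HSV); m&=(hsv[...,0]>100)&(hsv[...,0]<135)&(hsv[...,1]>100)
q=T[m]; print(m.sum(),"face depth",np.percentile(q[:,1],[5,50,95]).round(4),*rect(q[:,[0,2]]))
g=np.array([.4793,.2777]); 
plan([([.50,.13,.17],Rt(-134)),([*g,.17],Rt(-99)),([*g,.11],Rt(-99)),([*g,.0745+.0185],Rt(-99))])
E
```

```text
[ 0.4805 -0.0236  0.1783] [ 0.67216288  0.6541531  -1.82502875] 0.0580994952536842 11.4
22606 face depth [0.0581 0.059  0.06  ] [-5.7 -0.2] [ 60.2 117.3] 89.7 [[-65.0, -30.0], [53.0, -31.0], [53.0, 30.0], [-64.0, 30.0]]
[-0.162, 0.018, -0.49, -0.004, -0.585, -0.003] rows>= 3
[-0.303, 0.019, -0.418, -0.004, -0.585, -0.003] rows>= 3
[-0.306, -0.0, -0.392, -0.0, -0.583, 0.0] rows>= 3
[-0.41, 0.0, -0.281, 0.0, -0.583, 0.0] rows>= 3
[0.0, 0.4, -0.0, 0.0, 0.0, 0.0] rows>= 2
[0.0, 0.113, -0.0, 0.0, 0.0, 0.0] rows>= 1
```

The tile is held centred (±30 mm across the jaws, opening 58 mm). Carry it to the tray.

Call:
{"name": "play_rows", "arguments": {"motion": [[-0.08,0.01,-0.25,0,-0.29,0],[-0.162,0.018,-0.49,-0.004,-0.585,-0.003],[-0.162,0.018,-0.49,-0.004,-0.585,-0.003],[-0.162,0.018,-0.49,-0.004,-0.585,-0.003]]}}

```text
time: 11.78
tool_pos: [0.4886, 0.0547, 0.1687]
ee_rot: [-0.501, 1.943, -1.941]
force: [-0.0, -0.8, -2.9]
width: 0.0583
```

Call:
{"name": "play_rows", "arguments": {"motion": [[-0.1,0.006,-0.14,0,-0.2,0],[-0.2,0.012,-0.28,0,-0.4,0],[-0.303,0.019,-0.418,-0.004,-0.585,-0.003],[-0.303,0.019,-0.418,-0.004,-0.585,-0.003]]}}

```text
time: 12.12
tool_pos: [0.4992, 0.1321, 0.166]
ee_rot: [-0.751, 1.75, -1.744]
force: [0.0, 0.4, -2.2]
width: 0.0583
```

Call:
{"name": "play_rows", "arguments": {"motion": [[-0.1,0,-0.13,0,-0.2,0],[-0.2,0,-0.26,0,-0.4,0],[-0.306,0,-0.392,0,-0.583,0],[-0.306,0,-0.392,0,-0.583,0]]}}

```text
time: 12.45
tool_pos: [0.4882, 0.2057, 0.1664]
ee_rot: [-0.96, 1.543, -1.536]
force: [-0.1, 0.1, -2.8]
width: 0.058
```

Call:
{"name": "play_rows", "arguments": {"motion": [[-0.13,0,-0.09,0,-0.2,0],[-0.27,0,-0.18,0,-0.4,0],[-0.41,0,-0.281,0,-0.583,0],[-0.41,0,-0.281,0,-0.583,0],[-0.41,0,-0.281,0,-0.583,0]]}}

```text
time: 12.87
tool_pos: [0.4785, 0.2774, 0.1664]
ee_rot: [-1.134, 1.33, -1.324]
force: [-0.5, -0.2, -2.2]
width: 0.0582
```

```bash
python3 - <<'E'
from h import *
p,d,W,s=snap("wrist","w6"); print(np.round(s["joints"],3),np.round(s["tool_pos"],4),s["force"],s["width"],s["time"])
np.savez("w6.npz",p=p,d=d,W=W)
g=np.array([.4793,.2777]); plan([([*g,.11],Rt(-99)),([*g,.096],Rt(-99))])
# fence tops in tray-aligned frame
a=np.radians(81); u=np.array([np.cos(a),np.sin(a)]); v=np.array([u[1],-u[0]])
Z=W[...,2]; f=(Z>.03)&(Z<.04)&(np.abs(W[...,0]-.482)<.1)&(np.abs(W[...,1]-.288)<.13); q=W[f]
X=q[:,:2]@v*1000; Y=q[:,:2]@u*1000; A=(X<385)&(Y>280); B=(Y<275)&(X>390)
for n,m_,t in (("long X",A,X),("short Y",B,Y)):
    if m_.sum()>20: print(n,m_.sum(),np.percentile(t[m_],[2,50,98]).round(1),rect(q[m_][:,:2])[:3])
E
```

```text
[ 0.478 -0.076  1.863  0.002  1.36   0.638] [0.4785 0.2774 0.1664] [-0.54169699 -0.16261929 -2.184518  ] 0.05817921946141151 12.8667
[-0.007, 0.376, 0.005, 0.01, -0.008, 0.002] rows>= 2
[0.0, 0.093, -0.0, 0.0, 0.0, 0.0] rows>= 1
long X 3745 [365.3 370.4 375.1] (array([426.6, 328.2]), array([146.5,  10.7]), 81.1)
short Y 118 [255.7 260.3 265.2] (array([514.2, 182.8]), array([10.9,  8.6]), 82.7)
```

View pics/w6.png

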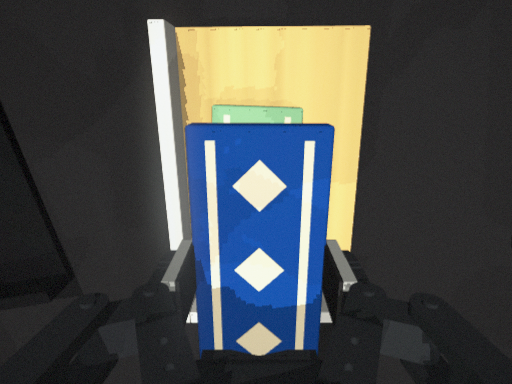

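The wrist view shows blue held at (260,240) px above green (upper end at (257,112)), with the long fence on the left at (170,130) and room between. The fence inner faces measure X=375, Y=265 mm in the tray-aligned frame. Next, lower it.

Call:
{"name": "play_rows", "arguments": {"motion": [[-0.007,0.2,0.005,0.01,-0.008,0],[-0.007,0.35,0.005,0.01,-0.008,0],[-0.007,0.42,0.005,0.01,-0.008,0],[-0.007,0.455,0.005,0.01,-0.008,0],[-0.007,0.469,0.005,0.01,-0.008,0],[-0.007,0.469,0.005,0.01,-0.008,0]]}}

```text
time: 13.42
tool_pos: [0.4796, 0.2783, 0.0972]
ee_rot: [-1.131, 1.322, -1.323]
force: [-0.6, 0.2, -3.6]
width: 0.0581
```

Call:
{"name": "play_rows", "arguments": {"motion": [[0,0.007,0,0,0,0],[0,0.014,0,0,0,0],[0,0.014,0,0,0,0]]}}

```text
time: 13.67
tool_pos: [0.4794, 0.2788, 0.0952]
ee_rot: [-1.131, 1.321, -1.322]
force: [-0.1, -0.6, -3.2]
width: 0.0585
```

Call:
{"name": "play_rows", "arguments": {"motion": [[0,0.007,0,0,0,0],[0,0.012,0,0,0,0],[0,0.012,0,0,0,0]]}}

```text
time: 13.92
tool_pos: [0.4794, 0.2788, 0.0938]
ee_rot: [-1.132, 1.321, -1.322]
force: [-4.9, -2.4, 8.0]
width: 0.0581
```

Call:
{"name": "play_rows", "arguments": {"motion": [[0,0,0,0,0,0],[0,0,0,0,0,0],[0,0,0,0,0,0]], "hand": -0.52}}

```text
time: 14.17
tool_pos: [0.4792, 0.2787, 0.0929]
ee_rot: [-1.132, 1.321, -1.322]
force: [0.4, 0.3, -0.6]
width: 0.0655
```

Call:
{"name": "play_rows", "arguments": {"motion": [[0,-0.05,0,0,0,0],[0,-0.15,0,0,0,0],[0,-0.35,0,0,0,0],[0,-0.6,0,0,0,0],[0,-0.8,0,0,0,0],[0,-0.8,0,0,0,0]]}}

```text
time: 14.67
tool_pos: [0.4805, 0.2795, 0.2202]
ee_rot: [-1.123, 1.318, -1.322]
force: [-0.5, -0.2, 0.6]
width: 0.065
```

```bash
cat >> h.py <<'E'
a=np.radians(81.1); U=np.array([np.cos(a),np.sin(a)]); V_=np.array([U[1],-U[0]])
def tray(P): P=np.asarray(P)*1000; return np.stack([P[...,0]*V_[0]+P[...,1]*V_[1], P[...,0]*U[0]+P[...,1]*U[1]],-1)
def untray(X,Y): return (X*V_+Y*U)/1000
def tiles(c="wrist",name=None):
    p,d,W,s=snap(c,name); hsv=cv2.cvtColor(p,cv2.COLOR_RGB2HSV); pi=p.astype(int); t=tray(W)
    near=(np.abs(W[...,0]-.482)<.12)&(np.abs(W[...,1]-.288)<.15)&(W[...,2]>.015)&(W[...,2]<.045)
    for n,m in (("blue",(hsv[...,0]>100)&(hsv[...,0]<135)&(hsv[...,1]>100)),("green",(pi[...,1]>pi[...,0]+12)&(pi[...,1]>70))):
        m=cv2.morphologyEx((m&near).astype(np.uint8),cv2.MORPH_OPEN,np.ones((3,3)))>0
        if m.sum()>30: q=t[m]; print(n,m.sum(),"z",np.median(W[m][:,2]).round(4),"X,Y,ang(0/90=square)",*rect(q/1000))
    f=near&(W[...,2]>.031)&(np.abs(pi[...,2]-pi[...,0])<40)&(pi[...,0]>60); q=t[f]; X,Y=q.T
    A=(X<386)&(Y>290); B=(Y<274)&(X>390)
    for n,m,w in (("long",A,X),("short",B,Y)):
        if m.sum()>20: print(n,m.sum(),"2/98%",np.percentile(w[m],[2,98]).round(1))
    return p,s
E
python3 - <<'E'
from h import *
p,s=tiles("wrist","w7"); print(np.round(s["tool_pos"],4),s["force"],s["width"],s["time"]); tiles("top")
E
```

```text
blue 7862 z 0.0347 X,Y,ang(0/90=square) [430.6 349.5] [129.2  59.6] 89.9 [[401.0, 285.0], [460.0, 285.0], [460.0, 414.0], [401.0, 414.0]]
green 8758 z 0.0347 X,Y,ang(0/90=square) [428.4 349.7] [129.6  65.8] 88.9 [[394.0, 286.0], [460.0, 284.0], [463.0, 414.0], [397.0, 415.0]]
long 2592 2/98% [366.  375.7]
short 1117 2/98% [254.9 264.5]
[0.4805 0.2795 0.2202] [-0.45037569 -0.18519264  0.6031251 ] 0.06497521983054523 14.6667
blue 74 z 0.0364 X,Y,ang(0/90=square) [431.4 326.3] [23.8 89.1] 7.6 [[414.0, 369.0], [425.0, 281.0], [449.0, 284.0], [437.0, 372.0]]
green 118 z 0.0361 X,Y,ang(0/90=square) [421.7 323.5] [36.9 90.8] 16.1 [[391.0, 362.0], [417.0, 275.0], [452.0, 285.0], [427.0, 372.0]]
long 94 2/98% [365.  374.6]
short 119 2/98% [251.8 261.5]
```

View pics/w7.png

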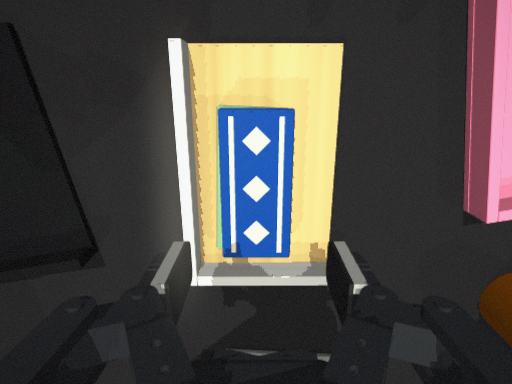

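Blue rests on green, blue face up and nearly square at X≈430.6, Y≈349.5; green's edge shows at about (219,175) px. Home is X≈405.5, Y≈329.5. Next, turn the gripper 90° to push with both fingers along the long side.

```bash
python3 - <<'E'
from h import *
g=untray(490,349); Rm=Rt(-8.9)
plan([([*g,.20],Rm),([*g,.085],Rm)])
print("along -X is tool -x; -Y is tool -z")
E
```

```text
[0.002, 0.033, 0.132, -0.002, -0.999, 0.001] rows>= 5
[0.068, 0.032, 0.114, -0.002, -0.999, 0.001] rows>= 5
[0.115, 0.032, 0.065, -0.002, -0.999, 0.001] rows>= 5
[0.0, 0.767, 0.0, 0.0, 0.0, 0.0] rows>= 3
along -X is tool -x; -Y is tool -z
```

Call:
{"name": "play_rows", "arguments": {"motion": [[0.002,0.033,0.132,0,-0.24,0],[0.002,0.033,0.132,0,-0.48,0],[0.002,0.033,0.132,0,-0.72,0],[0.002,0.033,0.132,-0.002,-0.95,0],[0.002,0.033,0.132,-0.002,-0.999,0.001],[0.002,0.033,0.132,-0.002,-0.999,0.001]]}}

```text
time: 15.27
tool_pos: [0.4983, 0.2752, 0.2064]
ee_rot: [-1.364, 0.934, -0.931]
force: [-0.2, 0.0, -0.3]
width: 0.0648
```

Call:
{"name": "play_rows", "arguments": {"motion": [[0.068,0.032,0.114,0,-0.24,0],[0.068,0.032,0.114,0,-0.48,0],[0.068,0.032,0.114,0,-0.72,0],[0.068,0.032,0.114,-0.002,-0.95,0],[0.068,0.032,0.114,-0.002,-0.999,0.001],[0.068,0.032,0.114,-0.002,-0.999,0.001]]}}

```text
time: 15.77
tool_pos: [0.518, 0.2719, 0.2021]
ee_rot: [-1.506, 0.533, -0.529]
force: [-0.1, 0.4, -0.4]
width: 0.0649
```

Call:
{"name": "play_rows", "arguments": {"motion": [[0.115,0.032,0.065,0,-0.24,0],[0.115,0.032,0.065,0,-0.48,0],[0.115,0.032,0.065,0,-0.72,0],[0.115,0.032,0.065,-0.002,-0.95,0],[0.115,0.032,0.065,-0.002,-0.999,0.001],[0.115,0.032,0.065,-0.002,-0.999,0.001],[0.115,0.032,0.065,-0.002,-0.999,0.001]]}}

```text
time: 16.35
tool_pos: [0.5377, 0.2688, 0.1977]
ee_rot: [-1.568, 0.127, -0.122]
force: [-0.1, 0.2, -0.4]
width: 0.065
```

```bash
python3 - <<'E'
from h import *
p,s=tiles("wrist","w8"); print(np.round(s["tool_pos"],4),tray(s["tool_pos"]),np.round(s["joints"],2),s["width"],s["time"])
print(R.from_rotvec(s["ee_rot"]).as_matrix().round(3))
plan([([*untray(490,349),.085],Rt(-8.9))])
E
```

```text
blue 11677 z 0.0348 X,Y,ang(0/90=square) [430.6 348.9] [129.3  59.3] 89.9 [[401.0, 284.0], [460.0, 284.0], [460.0, 414.0], [401.0, 414.0]]
green 13193 z 0.0347 X,Y,ang(0/90=square) [428.  349.1] [129.6  65.9] 89.0 [[394.0, 285.0], [460.0, 284.0], [462.0, 413.0], [396.0, 414.0]]
long 4418 2/98% [365.8 375.4]
short 2127 2/98% [254.  263.7]
[0.5377 0.2688 0.1977] [489.60565927 348.70228187] [ 0.42  0.01  1.73  0.    1.41 -0.99] 0.06504698953356021 16.35
[[ 0.987 -0.003  0.158]
 [-0.158 -0.001  0.987]
 [-0.003 -1.    -0.002]]
[0.005, 0.752, 0.003, 0.003, -0.006, -0.006] rows>= 3
```

View pics/w8.png

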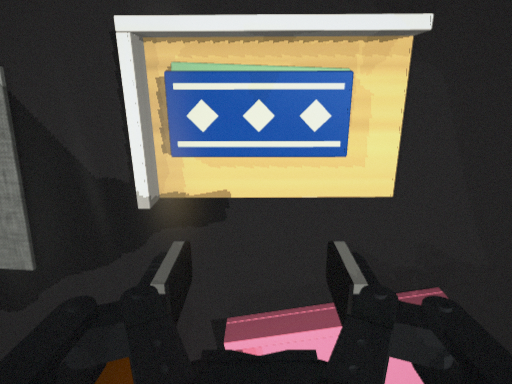

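```bash
python3 - <<'E'
from h import *
for c in ("wrist","top"):
    p,d,W,s=snap(c); hsv=cv2.cvtColor(p,cv2.COLOR_RGB2HSV)
    m=(hsv[...,0]>150)&(hsv[...,0]<175)&(hsv[...,1]>60)&(W[...,2]>-.01)&(W[...,2]<.06)&(np.abs(W[...,1]-.28)<.15)
    q=W[m]; t=tray(q); print(c,m.sum(),"min x",np.percentile(q[:,0],[0.5,2,5]),"tray X",np.percentile(t[:,0],[.5,2,5]), q[:,2].min(),q[:,2].max())
E
```

```text
wrist 5904 min x [0.66910182 0.6697379  0.67032687] tray X [596.18093981 597.91631806 600.97683649] -0.0029300906080803046 0.03473434500831682
top 345 min x [0.67124038 0.67152869 0.67183114] tray X [624.05379581 625.72107834 626.79174687] -0.0037638905644474807 0.038601794956279134
```

The pink tray is well clear (X≥596 mm). Descend and push towards the long fence.

Call:
{"name": "play_rows", "arguments": {"motion": [[0.005,0.25,0.003,0.003,-0.006,-0.006],[0.005,0.5,0.003,0.003,-0.006,-0.006],[0.005,0.7,0.003,0.003,-0.006,-0.006],[0.005,0.752,0.003,0.003,-0.006,-0.006],[0.005,0.752,0.003,0.003,-0.006,-0.006]]}}

```text
time: 16.92
tool_pos: [0.5374, 0.2687, 0.0833]
ee_rot: [-1.569, 0.122, -0.118]
force: [-0.7, 0.6, 0.8]
width: 0.0649
```

Call:
{"name": "play_rows", "arguments": {"motion": [[-0.03,0,0,0,0,0],[-0.06,0,0,0,0,0],[-0.09,0,0,0,0,0],[-0.115,0,0,0,0,0],[-0.14,0,0,0,0,0],[-0.165,0,0,0,0,0],[-0.19,0,0,0,0,0],[-0.215,0,0,0,0,0],[-0.24,0,0,0,0,0],[-0.255,0,0,0,0,0],[-0.265,0,0,0,0,0],[-0.265,0,0,0,0,0]]}}

```text
time: 17.92
tool_pos: [0.4993, 0.2753, 0.0863]
ee_rot: [-1.566, 0.117, -0.122]
force: [3.8, 0.1, 3.3]
width: 0.0645
```

Call:
{"name": "play_rows", "arguments": {"motion": [[-0.008,0,0,0,0,0],[-0.016,0,0,0,0,0],[-0.022,0,0,0,0,0],[-0.022,0,0,0,0,0]]}}

```text
time: 18.25
tool_pos: [0.4963, 0.2758, 0.0863]
ee_rot: [-1.566, 0.117, -0.122]
force: [6.3, 0.8, 4.2]
width: 0.0651
```

Call:
{"name": "play_rows", "arguments": {"motion": [[-0.005,0,0,0,0,0],[-0.01,0,0,0,0,0],[-0.014,0,0,0,0,0],[-0.014,0,0,0,0,0]]}}

```text
time: 18.58
tool_pos: [0.495, 0.276, 0.0865]
ee_rot: [-1.566, 0.116, -0.124]
force: [16.8, -1.0, 0.3]
width: 0.0649
```

Call:
{"name": "play_rows", "arguments": {"motion": [[0.1,0,0,0,0,0],[0.1,-0.2,0,0,0,0],[0.1,-0.4,0,0,0,0],[-0.1,-0.4,0.3,0,0,0],[-0.275,-0.4,0.62,0,0,0],[-0.275,-0.4,0.62,0,0,0],[-0.275,-0.4,0.62,0,0,0]], "hand": -0.52}}

```text
time: 19.17
tool_pos: [0.4649, 0.3774, 0.1453]
ee_rot: [-1.567, 0.117, -0.117]
force: [-0.0, 0.5, -0.7]
width: 0.0646
```

Call:
{"name": "play_rows", "arguments": {"motion": [[0,0,0,0,0,0],[0,0,0,0,0,0],[0,0,0,0,0,0],[0,0,0,0,0,0],[0,0,0,0,0,0],[0,0,0,0,0,0]], "hand": 1}}

```text
time: 19.67
tool_pos: [0.4673, 0.3735, 0.1454]
ee_rot: [-1.567, 0.12, -0.121]
force: [0.7, -0.0, 0.4]
width: 0.0004
```

```bash
python3 - <<'E'
from h import *
p,s=tiles("wrist","w9"); print(np.round(s["tool_pos"],4),tray(s["tool_pos"]),s["width"],s["time"],s["force"])
plan([([*untray(405,443),.088],Rt(-8.9))])
E
```

```text
blue 13599 z 0.0347 X,Y,ang(0/90=square) [405.4 348.5] [ 60.  130.3] 0.1 [[375.0, 414.0], [375.0, 283.0], [436.0, 283.0], [435.0, 414.0]]
green 6181 z 0.0347 X,Y,ang(0/90=square) [404.1 362.2] [103.1  59.8] 88.3 [[373.0, 312.0], [432.0, 310.0], [436.0, 413.0], [376.0, 415.0]]
long 5658 2/98% [365.5 385.4]
short 137 2/98% [259.6 264.6]
[0.4673 0.3735 0.1454] [403.83930254 441.31607808] 0.00043076749383710357 19.6667 [ 0.66313478 -0.02692473  0.43203754]
[0.008, 0.383, 0.01, -0.001, 0.005, 0.001] rows>= 2
```

Call:
{"name": "play_rows", "arguments": {"motion": [[0.008,0.2,0.01,0,0.005,0],[0.008,0.35,0.01,0,0.005,0],[0.008,0.383,0.01,0,0.005,0],[0.008,0.383,0.01,0,0.005,0]]}}

```text
time: 20.05
tool_pos: [0.4679, 0.3748, 0.0864]
ee_rot: [-1.569, 0.123, -0.12]
force: [0.8, -0.8, -0.3]
width: -0.0002
```

Call:
{"name": "play_rows", "arguments": {"motion": [[0,0,-0.025,0,0,0],[0,0,-0.05,0,0,0],[0,0,-0.075,0,0,0],[0,0,-0.1,0,0,0],[0,0,-0.125,0,0,0],[0,0,-0.15,0,0,0],[0,0,-0.17,0,0,0],[0,0,-0.185,0,0,0],[0,0,-0.185,0,0,0]]}}

```text
time: 20.8
tool_pos: [0.4644, 0.3479, 0.0886]
ee_rot: [-1.566, 0.12, -0.123]
force: [1.2, 3.3, 2.7]
width: 0.0
```

Call:
{"name": "play_rows", "arguments": {"motion": [[0,0,-0.01,0,0,0],[0,0,-0.02,0,0,0],[0,0,-0.028,0,0,0],[0,0,-0.028,0,0,0]]}}

```text
time: 21.13
tool_pos: [0.4638, 0.344, 0.0885]
ee_rot: [-1.566, 0.12, -0.123]
force: [0.7, 5.8, 4.5]
width: -0.0002
```

Call:
{"name": "play_rows", "arguments": {"motion": [[0,0,-0.005,0,0,0],[0,0,-0.01,0,0,0],[0,0,-0.014,0,0,0],[0,0,-0.014,0,0,0]]}}

```text
time: 21.47
tool_pos: [0.4634, 0.3421, 0.0885]
ee_rot: [-1.566, 0.12, -0.123]
force: [1.3, 5.5, 5.2]
width: -0.0
```

Call:
{"name": "play_rows", "arguments": {"motion": [[0,0,-0.005,0,0,0],[0,0,-0.01,0,0,0],[0,0,-0.014,0,0,0],[0,0,-0.014,0,0,0]]}}

```text
time: 21.8
tool_pos: [0.4631, 0.34, 0.0885]
ee_rot: [-1.566, 0.12, -0.123]
force: [2.1, 5.0, 3.9]
width: -0.0003
```

Call:
{"name": "play_rows", "arguments": {"motion": [[0,0,-0.005,0,0,0],[0,0,-0.01,0,0,0],[0,0,-0.01,0,0,0]]}}

```text
time: 22.05
tool_pos: [0.463, 0.3391, 0.0885]
ee_rot: [-1.564, 0.12, -0.123]
force: [4.2, 11.5, 1.9]
width: 0.0001
```

Call:
{"name": "play_rows", "arguments": {"motion": [[0,0,-0.005,0,0,0],[0,0,-0.008,0,0,0],[0,0,-0.008,0,0,0]]}}

```text
time: 22.3
tool_pos: [0.4632, 0.3387, 0.0889]
ee_rot: [-1.562, 0.119, -0.124]
force: [6.6, 20.0, -1.9]
width: -0.0001
```

Call:
{"name": "play_rows", "arguments": {"motion": [[0,0,0.06,0,0,0],[0,-0.1,0.08,0,0,0],[0,-0.35,0.08,0,0,0],[0,-0.6,0.08,0,0,0],[0.25,-0.7,0,0,0,0],[0.5,-0.75,-0.2,0,0,0],[0.5,-0.75,-0.45,0,0,0],[0.5,-0.75,-0.51,0,0,0],[0.5,-0.75,-0.51,0,0,0]]}}

```text
time: 23.05
tool_pos: [0.5247, 0.2472, 0.2001]
ee_rot: [-1.568, 0.124, -0.124]
force: [-1.0, 0.4, 0.3]
width: -0.0003
```

```bash
python3 - <<'E'
from h import *
p,s=tiles("wrist","w10"); print(np.round(s["tool_pos"],4),tray(s["tool_pos"]),s["width"],s["time"],s["force"])
plan([([*untray(472,329.5),.085],Rt(-8.9))])
E
```

```text
blue 12139 z 0.0348 X,Y,ang(0/90=square) [406.3 330.8] [ 59.8 133.3] 0.4 [[376.0, 397.0], [377.0, 264.0], [437.0, 264.0], [436.0, 398.0]]
green 12846 z 0.0348 X,Y,ang(0/90=square) [406.8 332.3] [ 61.1 136.5] 0.2 [[376.0, 400.0], [377.0, 264.0], [438.0, 264.0], [437.0, 401.0]]
long 4562 2/98% [365.7 385.6]
short 2047 2/98% [254.  269.8]
[0.5247 0.2472 0.2001] [480.13447955 325.43720459] -0.0003497243654560985 23.05 [-0.95935648  0.40845219  0.27047811]
[-0.052, 0.767, 0.018, 0.001, -0.003, -0.0] rows>= 3
```

View pics/w10.png

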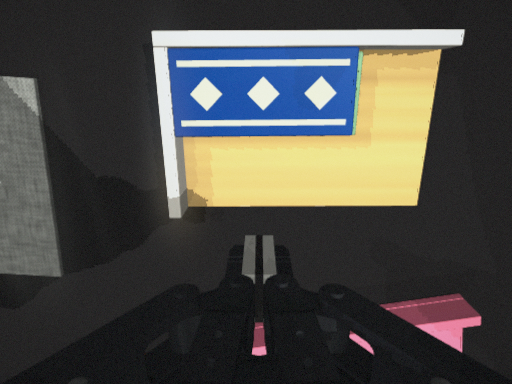

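Blue is home in the corner, but a green strip at (358,90) px shows green protruding about 4 mm at the far end. I'll repeat the pushes with the fingertips lower, long side first and then the short end.

Call:
{"name": "play_rows", "arguments": {"motion": [[-0.052,0.25,0.018,0,-0.003,0],[-0.052,0.5,0.018,0,-0.003,0],[-0.052,0.5,0.018,0,-0.003,0],[-0.052,0.7,0.018,0,-0.003,0],[-0.052,0.785,0.018,0,-0.003,0],[-0.052,0.785,0.018,0,-0.003,0]], "hand": -0.52}}

```text
time: 23.6
tool_pos: [0.5164, 0.2539, 0.0807]
ee_rot: [-1.569, 0.122, -0.117]
force: [-0.6, -0.1, -1.1]
width: 0.065
```

Call:
{"name": "play_rows", "arguments": {"motion": [[-0.03,0,0,0,0,0],[-0.06,0,0,0,0,0],[-0.09,0,0,0,0,0],[-0.12,0,0,0,0,0],[-0.145,0,0,0,0,0],[-0.16,0,0,0,0,0],[-0.165,0,0,0,0,0],[-0.165,0,0,0,0,0]]}}

```text
time: 24.27
tool_pos: [0.4932, 0.2576, 0.0832]
ee_rot: [-1.567, 0.119, -0.122]
force: [2.0, -0.0, 2.4]
width: 0.065
```

Call:
{"name": "play_rows", "arguments": {"motion": [[-0.006,0,0,0,0,0],[-0.012,0,0,0,0,0],[-0.016,0,0,0,0,0],[-0.016,0,0,0,0,0]]}}

```text
time: 24.6
tool_pos: [0.4922, 0.2577, 0.0834]
ee_rot: [-1.567, 0.117, -0.124]
force: [16.6, -2.7, -2.5]
width: 0.0645
```

Call:
{"name": "play_rows", "arguments": {"motion": [[-0.005,0,0,0,0,0],[-0.01,0,0,0,0,0],[-0.01,0,0,0,0,0]]}}

```text
time: 24.85
tool_pos: [0.492, 0.2577, 0.084]
ee_rot: [-1.566, 0.114, -0.127]
force: [28.1, -3.3, -4.1]
width: 0.0651
```

Call:
{"name": "play_rows", "arguments": {"motion": [[0.08,0,0,0,0,0],[0.08,-0.2,0,0,0,0],[0.08,-0.4,0,0,0,0],[-0.1,-0.4,0.3,0,0,0],[-0.273,-0.4,0.63,0,0,0],[-0.273,-0.4,0.63,0,0,0],[-0.273,-0.4,0.63,0,0,0]]}}

```text
time: 25.43
tool_pos: [0.4615, 0.361, 0.1425]
ee_rot: [-1.567, 0.119, -0.118]
force: [-0.6, 0.3, -0.8]
width: 0.0648
```

Call:
{"name": "play_rows", "arguments": {"motion": [[0,0,0,0,0,0],[0,0,0,0,0,0],[0,0,0,0,0,0],[0,0,0,0,0,0],[0,0,0,0,0,0],[0,0,0,0,0,0]], "hand": 1}}

```text
time: 25.93
tool_pos: [0.4633, 0.3572, 0.1427]
ee_rot: [-1.567, 0.12, -0.122]
force: [-0.1, 0.5, 0.9]
width: -0.0003
```

```bash
python3 - <<'E'
from h import *
p,d,W,s=snap("wrist","w11"); print(np.round(s["tool_pos"],4),tray(s["tool_pos"]),s["width"],s["time"],s["force"])
plan([([*untray(405,425),.084],Rt(-8.9))])
cv2.imwrite("pics/w11.png",cv2.resize(p[:260],(800,406))[:,:,::-1])
# profile of heights along Y at tile middle, outside blue
t=tray(W); 
for X0 in (385,405,425):
    m=(np.abs(t[...,0]-X0)<4)&(t[...,1]>386)&(t[...,1]<420); Y=t[...,1][m]; Z=W[...,2][m]; C=p[m]
    print(X0,[(int(y),round(float(np.median(Z[(Y>=y)&(Y<y+1.5)]))*1000,1),np.median(C[(Y>=y)&(Y<y+1.5)],0).astype(int).tolist()) for y in np.arange(388,410,1.5) if ((Y>=y)&(Y<y+1.5)).any()])
E
```

```text
[0.4633 0.3572 0.1427] [402.48694788 424.57763171] -0.00029231316489791487 25.9333 [-0.06272021  0.54869923  0.93731991]
[0.017, 0.391, 0.002, -0.001, 0.003, 0.001] rows>= 2
385 [(388, 34.6, [52, 94, 178]), (389, 34.7, [47, 93, 178]), (391, 34.6, [45, 90, 176]), (392, 30.0, [39, 78, 117]), (394, 21.0, [146, 196, 146]), (395, 21.0, [146, 196, 145]), (397, 21.3, [144, 196, 144]), (398, 21.5, [147, 156, 98]), (400, 16.8, [101, 138, 102]), (401, 6.9, [231, 198, 122]), (403, 6.7, [231, 199, 122]), (404, 6.6, [238, 210, 129]), (406, 154.9, [25, 25, 25]), (407, 151.1, [27, 27, 27]), (409, 147.8, [28, 27, 27])]
405 [(388, 141.3, [26, 27, 28]), (389, 139.8, [27, 28, 29]), (391, 138.3, [29, 28, 29]), (392, 31.7, [33, 48, 71]), (394, 123.3, [46, 41, 34]), (395, 124.8, [43, 39, 35]), (397, 125.5, [43, 41, 37]), (398, 125.5, [45, 44, 40]), (400, 125.4, [42, 40, 38]), (401, 124.9, [40, 40, 38]), (403, 7.3, [162, 134, 84]), (404, 6.6, [239, 211, 131]), (406, 6.6, [243, 218, 134]), (407, 6.9, [244, 219, 135]), (409, 7.1, [243, 219, 134])]
425 [(388, 35.0, [46, 71, 127]), (389, 34.7, [42, 68, 127]), (391, 34.5, [40, 67, 125]), (392, 30.9, [33, 50, 80]), (394, 20.7, [95, 128, 96]), (395, 20.8, [93, 127, 94]), (397, 20.9, [98, 134, 98]), (398, 20.4, [102, 129, 95]), (400, 7.6, [150, 124, 79]), (401, 7.0, [159, 131, 80]), (403, 6.6, [163, 135, 84]), (404, 6.6, [173, 143, 89]), (406, 6.4, [173, 144, 88]), (407, 6.7, [174, 144, 89]), (409, 6.9, [238, 208, 128])]
```

View pics/w11.png

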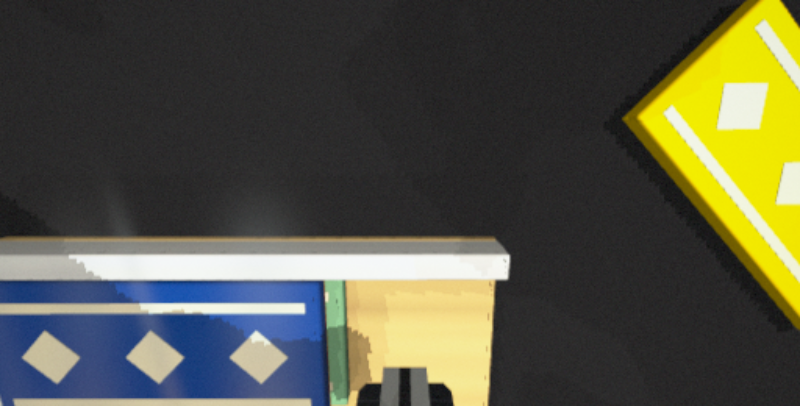

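The close view shows green (strip at (337,340) px) protruding 6 mm and slightly skewed. The finger backs taper at the tips, so they only reached blue. I'll turn the gripper 90° and push with the flat finger sides.

```bash
python3 - <<'E'
from h import *
plan([([*untray(405,440),.15],Rt(-98.9)),([*untray(405,430),.084],Rt(-98.9))])
E
```

```text
[0.004, -0.012, 0.026, -0.0, 0.751, 0.0] rows>= 4
[-0.006, -0.012, 0.025, -0.0, 0.751, 0.0] rows>= 4
[-0.015, -0.012, 0.021, -0.0, 0.751, 0.0] rows>= 4
[-0.022, -0.012, 0.014, -0.0, 0.751, 0.0] rows>= 4
[0.067, 0.44, 0.0, 0.0, 0.0, 0.0] rows>= 2
```

Call:
{"name": "play_rows", "arguments": {"motion": [[0.004,-0.012,0.026,0,0.24,0],[0.004,-0.012,0.026,0,0.48,0],[0.004,-0.012,0.026,0,0.7,0],[0.004,-0.012,0.026,0,0.751,0],[0.004,-0.012,0.026,0,0.751,0]], "hand": 0.5}}

```text
time: 26.4
tool_pos: [0.4643, 0.3613, 0.1445]
ee_rot: [-1.527, 0.429, -0.43]
force: [0.0, 0.2, 0.9]
width: 0.0215
```

Call:
{"name": "play_rows", "arguments": {"motion": [[-0.006,-0.012,0.025,0,0.24,0],[-0.006,-0.012,0.025,0,0.48,0],[-0.006,-0.012,0.025,0,0.7,0],[-0.006,-0.012,0.025,0,0.751,0],[-0.006,-0.012,0.025,0,0.751,0]]}}

```text
time: 26.82
tool_pos: [0.4655, 0.365, 0.1463]
ee_rot: [-1.443, 0.732, -0.733]
force: [0.9, -0.5, -1.1]
width: 0.0216
```

Call:
{"name": "play_rows", "arguments": {"motion": [[-0.015,-0.012,0.021,0,0.24,0],[-0.015,-0.012,0.021,0,0.48,0],[-0.015,-0.012,0.021,0,0.7,0],[-0.015,-0.012,0.021,0,0.751,0],[-0.015,-0.012,0.021,0,0.751,0]]}}

```text
time: 27.23
tool_pos: [0.4667, 0.3687, 0.1481]
ee_rot: [-1.312, 1.031, -1.031]
force: [0.6, -0.2, -0.2]
width: 0.0214
```

Call:
{"name": "play_rows", "arguments": {"motion": [[-0.022,-0.012,0.014,0,0.24,0],[-0.022,-0.012,0.014,0,0.48,0],[-0.022,-0.012,0.014,0,0.7,0],[-0.022,-0.012,0.014,0,0.751,0],[-0.022,-0.012,0.014,0,0.751,0],[-0.022,-0.012,0.014,0,0.751,0]]}}

```text
time: 27.73
tool_pos: [0.4679, 0.3725, 0.1498]
ee_rot: [-1.133, 1.319, -1.32]
force: [-0.1, -0.2, 0.1]
width: 0.0215
```

```bash
python3 - <<'E'
from h import *
s=monitor.read_state(); print(tray(s["tool_pos"]),s["tool_pos"],s["width"],s["time"],np.round(s["joints"],2))
plan([([*untray(405,432),.084],Rt(-98.9))])
E
```

```text
[404.64788829 440.35887167] [0.46790396 0.37245366 0.14984085] 0.021509167953110586 27.7333 [ 0.63  0.03  1.78 -0.    1.32  0.78]
[0.056, 0.439, 0.002, -0.001, 0.008, -0.001] rows>= 2
```

Call:
{"name": "play_rows", "arguments": {"motion": [[0.03,0.2,0.015,0,0.008,0],[0.056,0.38,0.015,0,0.008,0],[0.056,0.439,0.015,0,0.008,0],[0.056,0.439,0.015,0,0.008,0]]}}

```text
time: 28.07
tool_pos: [0.4684, 0.3634, 0.0827]
ee_rot: [-1.133, 1.324, -1.325]
force: [0.5, -0.7, 0.6]
width: 0.0214
```

Call:
{"name": "play_rows", "arguments": {"motion": [[0.03,0,0,0,0,0],[0.06,0,0,0,0,0],[0.09,0,0,0,0,0],[0.115,0,0,0,0,0],[0.135,0,0,0,0,0],[0.15,0,0,0,0,0],[0.16,0,0,0,0,0],[0.16,0,0,0,0,0]]}}

```text
time: 28.73
tool_pos: [0.4652, 0.3402, 0.0844]
ee_rot: [-1.128, 1.325, -1.326]
force: [1.0, 1.5, 1.1]
width: 0.0215
```

Call:
{"name": "play_rows", "arguments": {"motion": [[0.006,0,0,0,0,0],[0.012,0,0,0,0,0],[0.012,0,0,0,0,0]]}}

```text
time: 28.98
tool_pos: [0.4649, 0.3388, 0.0844]
ee_rot: [-1.128, 1.325, -1.325]
force: [2.3, 4.3, 0.9]
width: 0.0211
```

Call:
{"name": "play_rows", "arguments": {"motion": [[0.005,0,0,0,0,0],[0.01,0,0,0,0,0],[0.01,0,0,0,0,0]]}}

```text
time: 29.23
tool_pos: [0.4647, 0.3373, 0.0844]
ee_rot: [-1.128, 1.325, -1.325]
force: [1.7, 5.5, 1.2]
width: 0.0212
```

Call:
{"name": "play_rows", "arguments": {"motion": [[0.004,0,0,0,0,0],[0.008,0,0,0,0,0],[0.008,0,0,0,0,0]]}}

```text
time: 29.48
tool_pos: [0.4645, 0.3363, 0.0843]
ee_rot: [-1.127, 1.325, -1.325]
force: [2.7, 7.7, 1.0]
width: 0.0214
```

Call:
{"name": "play_rows", "arguments": {"motion": [[0.004,0,0,0,0,0],[0.008,0,0,0,0,0],[0.008,0,0,0,0,0]]}}

```text
time: 29.73
tool_pos: [0.4645, 0.336, 0.0847]
ee_rot: [-1.125, 1.326, -1.323]
force: [3.3, 17.9, -1.6]
width: 0.0215
```

Call:
{"name": "play_rows", "arguments": {"motion": [[0.004,0,0,0,0,0],[0.007,0,0,0,0,0],[0.007,0,0,0,0,0]]}}

```text
time: 29.98
tool_pos: [0.4645, 0.3359, 0.0851]
ee_rot: [-1.123, 1.326, -1.322]
force: [4.4, 25.6, -1.9]
width: 0.0214
```

Firm contact at the expected place. Back off, raise and check.

Call:
{"name": "play_rows", "arguments": {"motion": [[-0.08,0,0,0,0,0],[-0.12,-0.15,0,0,0,0],[-0.12,-0.4,0,0,0,0],[-0.12,-0.65,0,0,0,0],[-0.12,-0.9,0,0,0,0],[-0.1,-1,0,0,0,0],[0,-1,0.1,0,0,0],[0,-1,0.1,0,0,0]]}}

```text
time: 30.65
tool_pos: [0.4798, 0.3298, 0.2353]
ee_rot: [-1.127, 1.324, -1.327]
force: [-0.5, -0.2, 0.4]
width: 0.0213
```

```bash
python3 - <<'E'
from h import *
p,d,W,s=snap("wrist"); tiles("wrist"); print(tray(s["tool_pos"]),s["tool_pos"],s["time"])
t=tray(W); Z=W[...,2]*1000
def prof(ax,lo,hi,oth,o0,st=1.):
    m=(np.abs(t[...,1-ax]-o0)<5); a=t[...,ax][m]; z=Z[m]
    print("XY"[ax],"at",o0,[(round(float(x),1),round(float(np.median(z[(a>=x)&(a<x+st)])),1)) for x in np.arange(lo,hi,st) if ((a>=x)&(a<x+st)).sum()>0])
for o in (385,425): prof(1,389,402,0,o)
for o in (280,330,380): prof(0,430,442,1,o)
for o in (300,380): prof(0,370,380,1,o)
cv2.imwrite("pics/w12.png",cv2.resize(p[20:300,120:400],(800,600),interpolation=cv2.INTER_NEAREST)[:,:,::-1])
E
```

```text
blue 4445 z 0.0346 X,Y,ang(0/90=square) [406.3 329.1] [ 59.  130.8] 0.5 [[376.0, 394.0], [377.0, 263.0], [436.0, 264.0], [435.0, 395.0]]
green 3076 z 0.0347 X,Y,ang(0/90=square) [406.3 327.9] [ 59.1 131.4] 0.6 [[376.0, 393.0], [377.0, 262.0], [436.0, 263.0], [435.0, 394.0]]
long 1791 2/98% [366.  385.3]
short 380 2/98% [254.9 269.9]
[423.02806383 400.08539925] [0.47983212 0.32982148 0.2353067 ] 30.65
Y at 385 [(389.0, 221.6), (390.0, 221.8), (391.0, 223.4), (392.0, 221.9), (393.0, 221.5), (394.0, 218.1), (395.0, 217.8), (396.0, 217.9), (397.0, 218.1), (398.0, 218.2), (399.0, 218.1), (400.0, 218.7), (401.0, 218.8)]
Y at 425 [(389.0, 34.8), (390.0, 34.6), (391.0, 34.6), (392.0, 34.6), (393.0, 21.3), (394.0, 19.0), (395.0, 7.0), (396.0, 7.1), (397.0, 6.7), (398.0, 6.9), (399.0, 6.7), (400.0, 6.6), (401.0, 6.6)]
X at 280 [(430.0, 34.5), (431.0, 34.6), (432.0, 34.8), (433.0, 35.0), (434.0, 34.8), (435.0, 34.3), (437.0, 6.6), (438.0, 6.6), (439.0, 6.8), (440.0, 6.9), (441.0, 6.3)]
X at 330 [(430.0, 34.4), (431.0, 34.7), (432.0, 34.5), (433.0, 34.9), (434.0, 34.5), (435.0, 34.0), (438.0, 6.8), (439.0, 6.3), (440.0, 6.5), (441.0, 6.7)]
X at 380 [(430.0, 34.8), (431.0, 34.7), (432.0, 34.7), (433.0, 34.6), (434.0, 34.8), (435.0, 34.2), (437.0, 6.5), (438.0, 6.9), (439.0, 6.3), (440.0, 6.7), (441.0, 6.8)]
X at 300 []
X at 380 [(370.0, 32.3), (371.0, 32.6), (372.0, 32.4), (373.0, 32.4), (374.0, 32.5), (375.0, 32.3), (376.0, 34.4), (377.0, 34.6), (378.0, 34.5), (379.0, 34.8)]
```

View pics/w12.png

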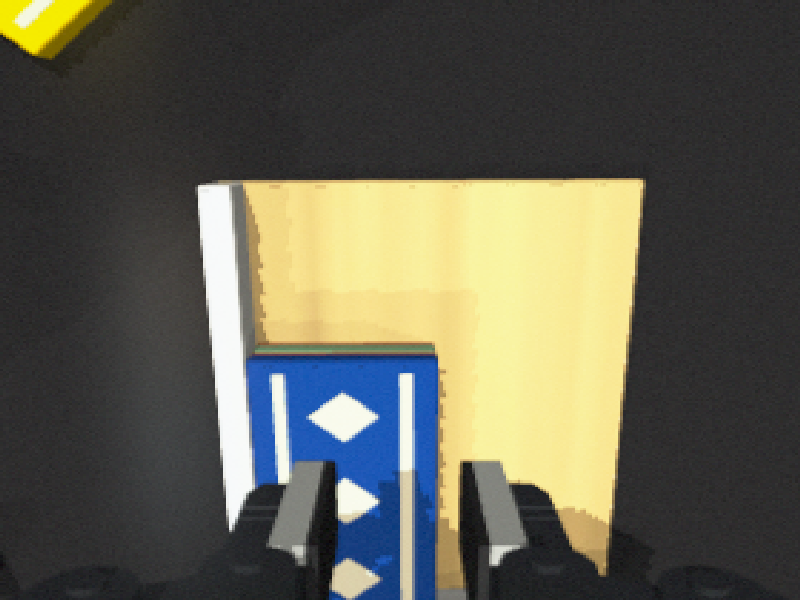

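```bash
python3 -c "
from plant import ctrl; print(ctrl.close_job())"
```

```text
the job is handed in; nothing more can be done
None
```

The job is handed in at about 31 s of the 72 s allowed. No verdict was reported, so what follows rests on my own last measurements.

**What I did:**
- I took the blue tile out of the rack by its top edge. I tilted it over the felt pad until its lower edge touched, then let it go.
- It came to rest flat on the pad, blue face up, with its top 19 mm above the table.
- I took it again across its width and lowered it onto the green tile until I felt contact. Then I pushed the stack against both fences.

**A fault on the way:** the first push along the short side moved only the blue tile home and left green sticking out about 6 mm. The backs of the fingers seem to taper at the tips, so they missed green. I turned the gripper 90° and pushed again with the flat finger sides, until both fences gave firm contact (25 to 28 N).

**Last checks before handing in:**

| Check | Measured |
|---|---|
| Blue tile centre in the corner frame | about x 31, y 64.5 mm (target 30, 65) |
| Blue tile angle to the fences | within about 0.01 rad |
| Blue tile height | top about 35 mm above the table, as expected for the upper tile |
| Green tile at the far end | flush with blue to within about 1 to 2 mm |
| Green tile along the long side | no overhang visible |
| Gripper | clear of the tiles |

- **Green tile:** mostly hidden under blue, so I judged its position from its visible edges and the contact forces, not from a separate centre measurement.
- **Other objects:** I did not re-measure the other tiles, the jar or the brush at the end. In the view after I let go of blue on the pad they were in place, and I felt no unplanned contact.

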